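Hold a spread snap ring at the groove of a hub axle

TASK

On the workshop bench, pull the sprung axle stub straight up out of the green hub to its stop, so that its dark groove stands clear. Then take the upright snap ring pliers from their red fork, squeeze the handles all the way so that the ring on the tips is spread fully, slide the spread ring down over the axle until it is level with the groove, and finish there still holding: pliers upright in the gripper alone, ring fully spread around the groove, axle still at its stop. Leave the yellow tin, the bearing and the spanner where they are.

Things in the scene. Friction and masses are not known exactly. Their poses are not given: they have to be found in the camera images.
- hub: Green wheel hub fixed to the bench: flange 124 mm across and 12 mm thick with five brass studs to 32 mm height, neck 72 mm across, flat dark top face 58 mm above the bench. Origin at the centre of its underside, z up. The axle stub slides vertically in its middle.
- axle (a joint): How far the steel axle stub is drawn up out of the hub, m: 0 fully in, 0.040 at its upper stop. A weak spring pulls it in, but its tight sleeve holds it where it is left; drawing it up takes about 11 to 13 N, pushing it back in about 5 N.
- axle_top (a point): Centre of the axle stub's top end. The stub is an upright cylinder 30 mm in diameter with a 4 mm chamfer at the top; this point is 28 mm above the hub's top face with the axle fully in, 68 mm at the stop.
- groove (a point): Centre of the black groove round the axle (8 mm high, 25 mm in diameter), on the axle's axis 34 mm below its top end; moves with the axle, mostly hidden in the hub at first.
- fork: Red fork stand fixed to the bench, on a grey base plate 100 x 110 mm, 8 mm thick. Origin at the centre of its underside. Two posts 105 mm high stand at its +y and -y sides (inner faces 54 mm apart), with 8 mm lips; the pliers' cross plates rest between the lips, so the pliers lift out straight up.
- pliers: Snap ring pliers, 0.2 kg or so, standing upright in the fork, handles up and tips down. Origin at the pivot, 110 mm above the bench at the start; x is the pivot axis and points from the tips to the ring's side, y is the direction across the two handles, z up along the pliers. Steel cross plates, 72 mm long in y, 10 mm high and 20 mm over both, lie at the pivot. The blue handles (12 mm wide in x) reach from 16 to 76 mm above the pivot; the jaws go down to 69 mm below it.
- handles (a point): Point midway between the two blue handles, 50 mm above the pivot: the place to squeeze, along the pliers' y. Over the outsides there the handles measure 41 mm released (50 mm at their tops), 24 mm when squeezed to the stop.
- spread (a joint): Turn of each plier lever, rad: 0 released, 0.17 squeezed to the stop. A return spring works against it: squeezing starts at about 6 N on each handle and reaches the stop at about 12 N. The ring opens along with it.
- ring_mid (a point): Centre of the spread brass ring's hole, at half the ring's thickness; fixed to the pliers, 22 mm along the pliers' x from the pivot and 66 mm below it. The ring (4 mm thick, 46 mm outside when spread) sits level on the plier tips and is carried by them. Its hole is 26 mm wide released, too narrow for the axle, and 38 mm when fully spread.
- tin_mid (a point): Bystander: centre of a yellow tin, 66 mm across, 65 mm high.
- bearing_mid (a point): Bystander: centre of a steel bearing ring lying flat, 52 mm across, 16 mm high.
- spanner: Bystander: a spanner 180 mm long lying flat beyond the work; origin under its middle, x along it.

How it is judged:
By the outcome, as a careful person would: the job done as asked, in the order asked, and still so for the second after the job is handed in, while the arm keeps its last pose, push and grip.
It also fails if it takes over 64 s, if anything falls off the work surface, if the arm or the gripper's body presses on something with over 40 N, if the wrist force passes 120 N, or if a joint passes its speed limit or range.

ROBOT

A 6-joint arm with a two-finger parallel gripper is mounted at the origin on the work surface. World frame = base frame: x ahead of the robot, y to its left, z up, the work surface at z = 0. Lengths are in mm, angles in rad, forces in N, time in s.
With the tool pointing down it reaches from about 300 to 775 mm from the base axis. Payload 14.6 kg.
Tool frame: the origin (TCP) lies on the centre line of the jaws, within the pads' length; the fingertips stand manip.tcp_to_tips ahead of it and the grasp point (between the pads) lies 5 mm behind it (manip.tcp_to_tips is the distance from the TCP to the fingertips, in mm); z points along the fingers, y is the direction in which the jaws open and shut (so a half turn about z gives the same grasp; the last joint's range is limited). The gripper opens to 94 mm and grips with 3 to 60 N. Pads are 16 mm wide; open, the fingers measure 119 mm over their backs; the gripper's body (75 mm by 177 mm) begins 78 mm behind the grasp point.
Start: joints at [1.175, 0.3, 1.521, -0, 1.321, -0.067], TCP at [177.596, 520.528, 219.446] pointing down, gripper open.
Joint ranges: [-3.03, 3.03], [-0.79, 2.21], [0.23, 2.52], [-1.04, 4.18], [0, 3.07], [-2.55, 2.55]. Speed limits (rad/s): [2.22, 2.22, 2.57, 3.14, 3.14, 3.14].

INTERFACE

Orientations are given as [roll, pitch, yaw] about the fixed x, y, z axes, in that order (R = Rz(yaw) Ry(pitch) Rx(roll)).
In Python, from cell import manip, optics, workorder gives the robot as it stands. The module is installed in compiled form; this text tells all that it offers.
- The arm moves only by the tool jog_arm, never from a script. Its argument "deltas" is text: rows parted by semicolons, each of 5 numbers parted by spaces: the shift along the tool's x, y, z in mm, then the turn about the tool's z in rad, then the finger opening in mm, from 0 to 94. In form: tx ty tz twist grip; .... A call has exactly 10 rows; each row is the pose to reach, as a shift and turn from the pose commanded when the call began, along the tool's axes at that moment; what a row does not reach only later rows make up. A row lasts 1/8 s, in which the tool goes at most 62.5 mm and 10.7 degrees, less where a joint would pass 70% of its speed; a pose out of reach is approached as far as the arm can. A call with a gripper value outside its range is refused whole. The fingers move at their own pace and stop on an object; "squeeze" is the grip in N (left out, the last holds). Time passes only in rows, so rows that repeat a pose let the fingers close, or fill a call up. It gives the time, the measured TCP pose, the force and the opening at its end, in the units of the state.
- manip.read_state(): the state, without advancing time (a new reading comes with each control period).
- optics.camera(name): name is "side" or "top"; returns (picture, depth): 480x640x3 uint8, red, green, blue; 480x640 float32, mm along the optical axis (not along the pixel's ray), 0 where there is no reading.
- optics.get_calibration(name): a dict with "intrinsics" (3x3 intrinsics, pixels), "R" (3x3) and "t" (3): a world point X has camera coordinates R X + t. Camera axes: x right, y down, z forward; pixel columns grow to the right and rows downward; lengths in mm; the calibration is good to about 2 mm. A picture is of the moment at which its call begins. get_calibration takes no time and is no camera call.
- workorder.sign_off(): hands the job in, once; it reports no verdict.
The state is a dict: "clock": time; "joints": joint angles; "qd": joint speeds; "effort": joint torques, N m; "eef_pos": TCP position; "eef_rot": TCP orientation; "wrist_force": force on the tool from outside, world axes, zero at the start; "moment": the same for the moment, N m; "finger_gap": finger opening in mm.
Only numpy, scipy, OpenCV 4.12 (cv2) and the standard library are available. Lean on these libraries where they do the work, as an engineer would, in place of code of your own. Each camera call takes 0.05 s, during which the arm holds its last target.

## Working session

There is one attempt and no reset: what is moved stays moved. The work goes in short steps, Python scripts to look and compute and a tool call to move; the robot and the scene stay as the last step left them, time stands still between calls to the robot, and variables do not carry over. Pictures are saved under pics/ and viewed, and the job is handed in when it is done.

Besides the shell and the picture viewer there is one more tool, called after "Call:" as name(argument=value, ...), one argument or row to a line, values as JSON. jog_arm: Moves the arm, as the interface text tells. Its arguments: {"type":"object","properties":{"deltas":{"type":"string"},"squeeze":{"type":"number"}},"required":["deltas"]}

```bash
mkdir -p pics
python3 - <<'E'
from cell import manip, optics, workorder
import cv2,numpy as np
print(manip.read_state(), manip.tcp_to_tips)
for n in("side","top"):
    p,d=optics.camera(n); cv2.imwrite(f"pics/{n}0.png",p[:,:,::-1]); np.save(f"{n}0.npy",d)
    c=optics.get_calibration(n);print(n,c)
E
```

```text
{'clock': 0.0, 'joints': array([ 1.17540160e+00,  3.00474444e-01,  1.52160589e+00,  9.51970994e-06,
        1.32069141e+00, -6.65991669e-02]), 'qd': array([-0.00093805, -0.00072559, -0.00089731,  0.00111132, -0.00143681,
        0.0008519 ]), 'effort': array([ 7.72248750e-04, -5.31806266e+01, -3.52737415e+01,  7.07995822e-02,
        2.43999698e-02, -4.64312109e-05]), 'eef_pos': array([177.49860793, 520.30195562, 218.87399248]), 'eef_rot': array([-3.14041679e+00, -8.76686162e-05,  2.81279468e+00]), 'wrist_force': array([-0.47570353, -0.37559046, -0.02277447]), 'moment': array([0.029164  , 0.01902095, 0.00850092]), 'finger_gap': 94.22878883807333} 14.0
side {'intrinsics': array([[537.61137589,   0.        , 314.78597761],
       [  0.        , 537.61137589, 252.21400679],
       [  0.        ,   0.        ,   1.        ]]), 'R': array([[ 0.82338464, -0.56723239,  0.01688651],
       [-0.36137831, -0.54704913, -0.75507811],
       [ 0.43754251,  0.6156173 , -0.65541734]]), 't': array([-492.64928274,  322.08540939,  688.50153632])}
top {'intrinsics': array([[499.83130334,   0.        , 322.81036598],
       [  0.        , 499.83130334, 245.4791892 ],
       [  0.        ,   0.        ,   1.        ]]), 'R': array([[-0.02792332, -0.99960127, -0.004193  ],
       [-0.98076801,  0.02820733, -0.19312808],
       [ 0.19316935, -0.00128042, -0.98116459]]), 't': array([ 22.82639606, 633.54355671, 910.1470113 ])}
```

View pics/side0.png

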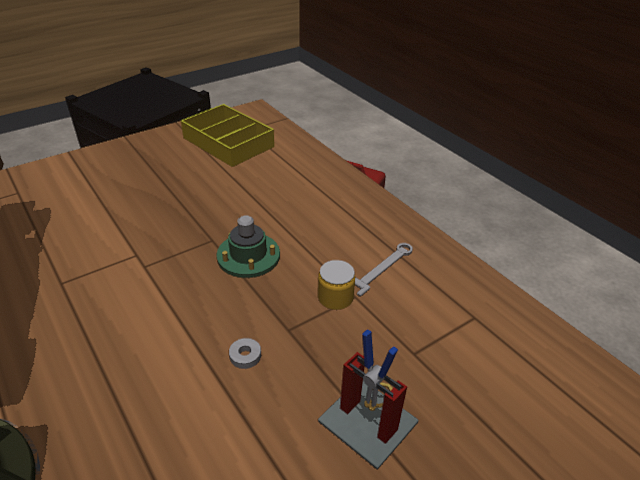

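View pics/top0.png

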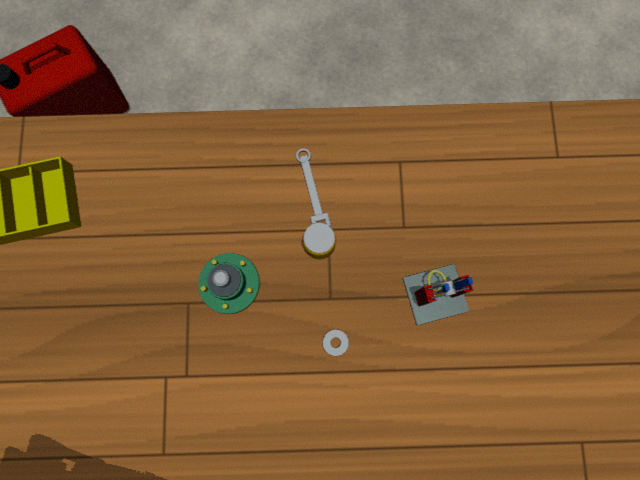

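The side view shows the hub near (248,250), tin (337,285), bearing (245,352) and fork with pliers (370,400). In the top view the hub is at (229,283) with the axle at (221,278), and the fork at (437,294). I'll enlarge these next.

```bash
cat > h.py <<'E'
from cell import manip, optics, workorder
import cv2,numpy as np
C={n:optics.get_calibration(n) for n in("side","top")}
def proj(n,X):
    c=C[n];p=c["intrinsics"]@(c["R"]@np.array(X,float)+c["t"]);return p[:2]/p[2]
def back(n,u,v,z):
    c=C[n];r=c["R"].T@np.linalg.solve(c["intrinsics"],[u,v,1.]);o=-c["R"].T@c["t"]
    return o+r*(z-o[2])/r[2]
def pt(n,u,v,d):
    c=C[n];return c["R"].T@(np.linalg.solve(c["intrinsics"],[u,v,1.])*d-c["t"])
def crop(img,u0,v0,w,h,s,fn):
    cv2.imwrite(fn,cv2.resize(img[v0:v0+h,u0:u0+w],None,fx=s,fy=s,interpolation=cv2.INTER_CUBIC))
def cloud(n,d):
    c=C[n];v,u=np.mgrid[0:480,0:640];P=np.stack([u,v,np.ones_like(u)],-1)@np.linalg.inv(c["intrinsics"]).T*d[...,None]
    return (P-c["t"])@c["R"]
E
python3 - <<'E'
from h import *
s=cv2.imread("pics/side0.png");t=cv2.imread("pics/top0.png")
a=cv2.resize(s[205:285,205:295],(450,400),interpolation=2);b=cv2.resize(t[245:325,185:275],(450,400),interpolation=2)
c=cv2.resize(s[325:475,310:430],(480,600),interpolation=2)
d=cv2.resize(t[255:335,395:485],(630,560),interpolation=2)
cv2.imwrite("pics/hubs.png",cv2.resize(np.hstack([a,b]),(800,356)))
cv2.imwrite("pics/forks.png",c);cv2.imwrite("pics/forkt.png",d)
S=np.load("side0.npy");T=np.load("top0.npy")
PS=cloud("side",S);PT=cloud("top",T)
# hub top / axle top from clouds
from scipy.optimize import least_squares
for n,P,D in(("side",PS,S),("top",PT,T)):
    print(n)
    ref=back("top",221,278,86)
    near=(np.hypot(P[...,0]-ref[0],P[...,1]-ref[1])<75)&(D>0)
    Q=P[near]
    print(ref, np.histogram(Q[:,2],bins=np.arange(-5,100,5)))
    for lo,hi in((80,92),(54,62)):
        q=Q[(Q[:,2]>lo)&(Q[:,2]<hi)]
        if len(q): print(lo,len(q),q.mean(0),q.min(0),q.max(0))
    ref=back("top",437,294,8)
    near=(np.hypot(P[...,0]-ref[0],P[...,1]-ref[1])<90)&(D>0)
    Q=P[near];print(ref)
    for lo,hi in((4,12),(98,120),(150,200)):
        q=Q[(Q[:,2]>lo)&(Q[:,2]<hi)]
        if len(q): print(lo,len(q),q.mean(0),q.min(0),q.max(0)); 
        if len(q)>50 and lo<10: 
            r=cv2.minAreaRect(q[:,:2].astype(np.float32)); print(r)
E
```

```text
side
[572.60272861 197.2339786   86.        ] (array([564, 253, 301, 780,  90,  97, 104, 116,  78,  74, 106, 151, 364,
        24,  33,  31,  34,  39,  47,  98]), array([-5,  0,  5, 10, 15, 20, 25, 30, 35, 40, 45, 50, 55, 60, 65, 70, 75,
       80, 85, 90, 95]))
80 130 [569.1963822  188.68195582  87.39818184] [557.17626556 180.36286209  80.09938185] [588.50989181 208.46523075  91.99460224]
54 403 [569.04800144 187.53465625  57.10614849] [540.50887277 161.18624314  54.01125116] [604.22975449 226.89558599  61.63701877]
[ 538.36928558 -222.28814692    8.        ]
4 3213 [ 526.98712045 -231.34785592    7.62370998] [ 478.50478245 -286.05272134    4.00421814] [ 598.79605448 -167.79366814   11.99162123]
((538.2171630859375, -221.96212768554688), (101.33487701416016, 110.86921691894531), 13.176678657531738)
98 1088 [ 536.64864065 -225.70384976  110.23513643] [ 514.85655121 -266.71076636   98.26573182] [ 563.32521854 -177.61534151  119.96627901]
150 381 [ 536.33645112 -221.57973254  169.94640209] [ 527.88373356 -246.1528944   150.07785802] [ 548.63021315 -197.24919157  184.6910769 ]
top
[572.
[... 396 characters left out ...]
863 ]
54 629 [571.33065356 195.75894256  58.18103219] [538.0195318  164.92249842  54.00378031] [605.93123423 230.81988702  61.98783372]
[ 538.36928558 -222.28814692    8.        ]
4 1942 [ 535.1318257  -216.40245933    8.07863712] [ 449.44362206 -312.04413196    4.00098827] [ 623.80777332 -136.50205138   11.98838255]
((540.642822265625, -220.3809356689453), (169.87425231933594, 174.12811279296875), 44.802032470703125)
98 381 [ 536.51505364 -212.13975424  111.55152846] [ 515.07364365 -262.59568525   98.16175678] [ 561.71628903 -174.34501895  119.95427979]
150 140 [ 539.55777343 -222.95847373  174.56875643] [ 528.68572837 -242.5173406   150.5352324 ] [ 549.33641835 -195.03692801  186.45873913]
```

View pics/hubs.png

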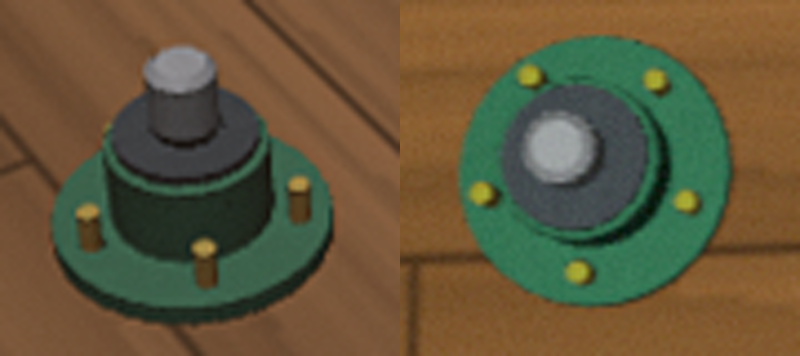

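View pics/forks.png

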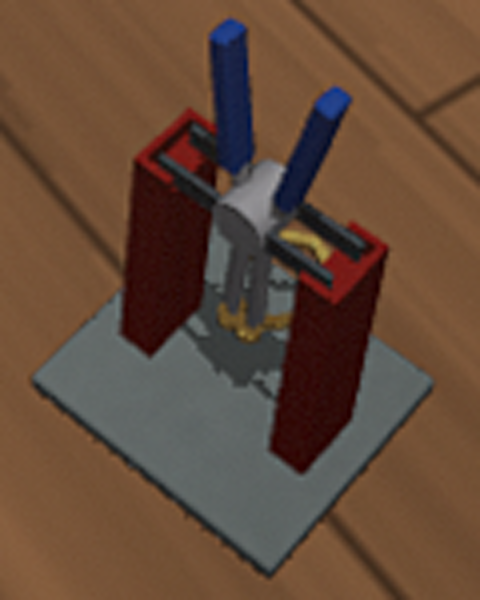

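View pics/forkt.png

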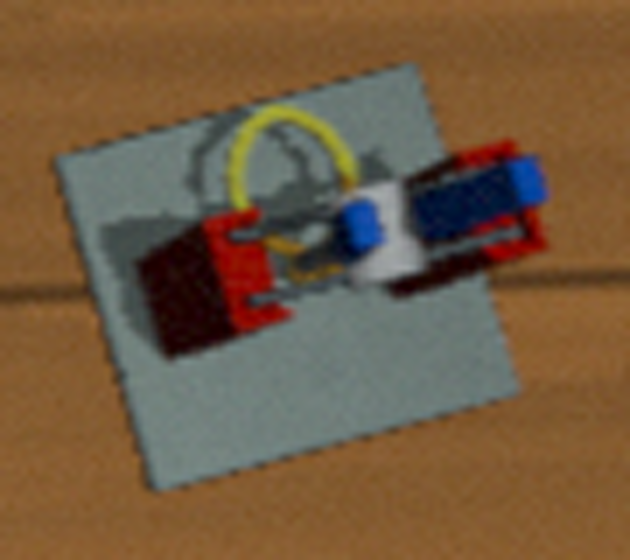

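The hub crop shows the axle top at top-view (221.0,278.5) and side-view (245.7,220); the five stud tops are clear. The fork crops show the ring on the far (+x) side, the cross plates running roughly along y, and the base yaw at about 13°.

Run:
```python
from h import *
k=4.4444
st=np.array([(530,76),(655,80),(686,202),(577,272),(481,194)],float)
uv=np.c_[185+(st[:,0]-400)/k,245+st[:,1]/k]
P=np.array([back("top",u,v,32) for u,v in uv]);print("studs top",P.mean(0),np.hypot(*(P-P.mean(0))[:,:2].T))
print("axle top cam",back("top",185+(560-400)/k,245+149/k,86))
print("axle side cam",back("side",205+181/k,205+66/k,86))
# hub flange outline
for n in("top","side"):
    im=cv2.imread(f"pics/{n}0.png");hsv=cv2.cvtColor(im,cv2.COLOR_BGR2HSV)
    m=cv2.inRange(hsv,(60,80,20),(95,255,255));x0,y0,x1,y1=(190,245,270,325) if n=="top" else(205,220,290,285)
    mm=np.zeros_like(m);mm[y0:y1,x0:x1]=m[y0:y1,x0:x1]
    cs,_=cv2.findContours(mm,cv2.RETR_EXTERNAL,cv2.CHAIN_APPROX_NONE);h=cv2.convexHull(np.vstack(cs))[:,0].astype(float)
    # predicted silhouette fit: flange cylinder hull
    from scipy.optimize import least_squares
    a=np.linspace(0,2*np.pi,180)
    def sil(c):
        pts=[proj(n,(c[0]+62*np.cos(t),c[1]+62*np.sin(t),z)) for z in(0,12) for t in a]
        return cv2.convexHull(np.array(pts,np.float32))
    if n=="side": h=h[h[:,1]>250]
    f=lambda c:[cv2.pointPolygonTest(sil(c),(float(p[0]),float(p[1])),True) for p in h]
    r=least_squares(f,[571,194],diff_step=1e-3);print(n,"flange",r.x,np.std(r.fun))
# fork base corners
    g=cv2.imread(f"pics/{n}0.png")
# handles tops
F=lambda x,y,z,o,yaw:(o[0]+x*np.cos(yaw)-y*np.sin(yaw),o[1]+x*np.sin(yaw)+y*np.cos(yaw),z)
cr=[(57,157),(412,66),(519,392),(155,490)]
obs=np.array([(395+x/7,255+y/7) for x,y in cr])
cs=[(32,380),(270,575),(433,383)]
obs2=np.array([(310+x/4,325+y/4) for x,y in cs])
B=[(back("top",u,v,8)) for u,v in obs];print("base top",np.mean(B,0),[np.degrees(np.arctan2(*(B[i]-B[j])[1::-1])) for i,j in((0,3),(1,2))],np.linalg.norm(B[0]-B[1]),np.linalg.norm(B[1]-B[2]))
B=[(back("side",u,v,8)) for u,v in obs2];print("base side",np.mean([B[0],B[2]],0),B)
print(np.linalg.norm(B[0]-B[1]),np.linalg.norm(B[1]-B[2]))
# handle tops z=186
for n,L in(("side",[(310+230/4,325+28/4),(310+333/4,325+100/4)]),("top",[(395+364/7,255+222/7),(395+530/7,255+180/7)])):
    Q=[back(n,u,v,186) for u,v in L];print(n,Q,np.mean(Q,0),np.linalg.norm(Q[0]-Q[1]),np.degrees(np.arctan2(*(Q[0]-Q[1])[:2])))
```

```text
studs top [571.7156614  196.75165035  32.        ] [47.85316089 48.16605379 48.14459917 47.77188165 47.95448325]
axle top cam [571.61209978 197.22198665  86.        ]
axle side cam [576.99427207 199.78364121  86.        ]
top flange [572.88186427 197.87479891] 0.18182042683444463
side flange [576.45471621 199.68051764] 0.44531907054138187
base top [ 537.96852409 -219.87306707    8.        ] [np.float64(13.034983625784957), np.float64(13.693986251253497)] 107.39720942512442 97.7125786756321
base side [ 537.97998524 -224.05930948    8.        ] [array([ 477.86850874, -182.82889271,    8.        ]), array([ 502.33045469, -288.3148631 ,    8.        ]), array([ 598.09146174, -265.28972624,    8.        ])]
108.28516402846763 98.4902401225726
side [array([ 534.32774106, -204.00210505,  186.        ]), array([ 542.49510696, -243.74985058,  186.        ])] [ 538.41142401 -223.87597782  186.        ] 40.57818552709588 -11.611515377033296
top [array([ 533.70519013, -199.40896805,  186.        ]), array([ 542.59251225, -239.62290685,  186.        ])] [ 538.14885119 -219.51593745  186.        ] 41.184285454856706 -12.46211430089122
```

Call:
jog_arm(
  deltas="-56 -21 0 0.13 94; -112 -42 0 0.26 94; -168 -63 0 0.4 94; -224 -84 0 0.54 94; -280 -105 0 0.68 94; -336 -125 0 0.82 94; -392 -145 0 0.96 94; -448 -165 20 1.1 94; -479 -177 50 1.24 94; -479 -177 60 1.24 94",
)

```text
clock: 1.35
eef_pos: [574.1, 196.5, 156.8]
eef_rot: [-3.138, 0.001, 1.569]
wrist_force: [-0.4, 0.4, -0.5]
finger_gap: 93.9
```

Run:
```python
from h import *
s=manip.read_state();print(s['clock'],s['eef_pos'],s['eef_rot'],s['joints'],s['wrist_force'],s['finger_gap'])
p={n:optics.camera(n)[0][:,:,::-1] for n in("side","top")}
a=cv2.resize(p["side"][130:290,170:330],(400,400),interpolation=2);b=cv2.resize(p["top"][200:340,150:290],(400,400),interpolation=2)
cv2.imwrite("pics/h1.png",np.hstack([a,b]))
for n in p: print(n,proj(n,s['eef_pos']+[0,0,-14]))
```

```text
1.35 [574.06091413 196.52281311 156.82024246] [-3.13812492e+00  1.09125540e-03  1.56940465e+00] [ 2.69528705e-01  4.81611287e-01  1.41916357e+00 -1.30295493e-04
  1.24445109e+00  2.70964264e-01] [-0.4460958   0.38920695 -0.46671707] 93.88801073494459
side [243.04984775 196.22333827]
top [214.83269787 272.99696726]
```

View pics/h1.png

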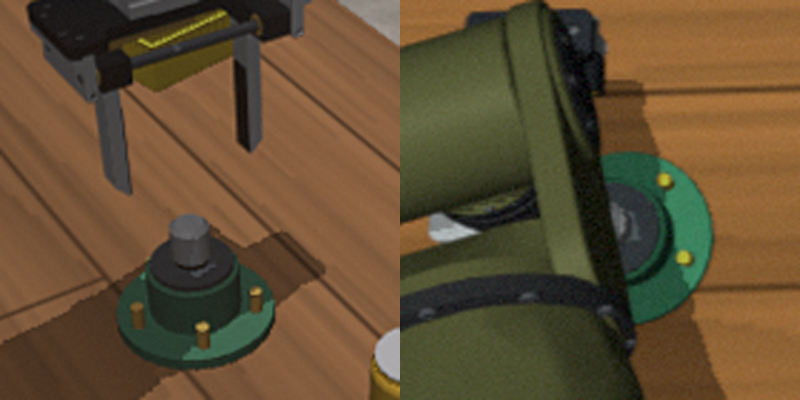

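Side view: the fingertips are at about crop (122,189) and (249,147), against a predicted centre about 1 px away. The axle is at crop (189,218), in the middle below the jaws. The top view is blocked by the arm. I'll correct the side camera by this offset.

Run:
```python
from h import *
for du,dv in((0,0),(1.1,1.4)):
    print(back("side",205+181/4.444-du,205+66/4.444-dv,86))
```

```text
[576.99799807 199.7762813   86.        ]
[577.37402491 204.69044735  86.        ]
```

Call:
jog_arm(
  deltas="2.5 1 20 0 80; 2.5 1 45 0 60; 2.5 1 65 0 50; 2.5 1 76 0 45; 2.5 1 80 0 45; 2.5 1 80 0 45; 2.5 1 80 0 25; 2.5 1 80 0 25; 2.5 1 80 0 25; 2.5 1 80 0 25",
  squeeze=10,
)

```text
clock: 2.7
eef_pos: [573.1, 200.9, 79.4]
eef_rot: [-3.137, 0.0, 1.573]
wrist_force: [-13.6, 0.7, 5.3]
finger_gap: 29.7
```

Run:
```python
from h import *
s=manip.read_state();print(s['clock'],s['eef_pos'],s['wrist_force'],s['moment'],s['finger_gap'])
p=optics.camera("side")[0][:,:,::-1]
crop(p,190,160,110,110,6,"pics/h2.png") if False else cv2.imwrite("pics/h2.png",cv2.resize(p[170:280,190:300],(600,600),interpolation=2))
```

```text
2.7 [573.12093725 200.92831113  79.42643946] [-13.64271592   0.7085577    5.29117891] [-0.09375773  2.55975646 -0.03149883] 29.684406992903348
```

View pics/h2.png

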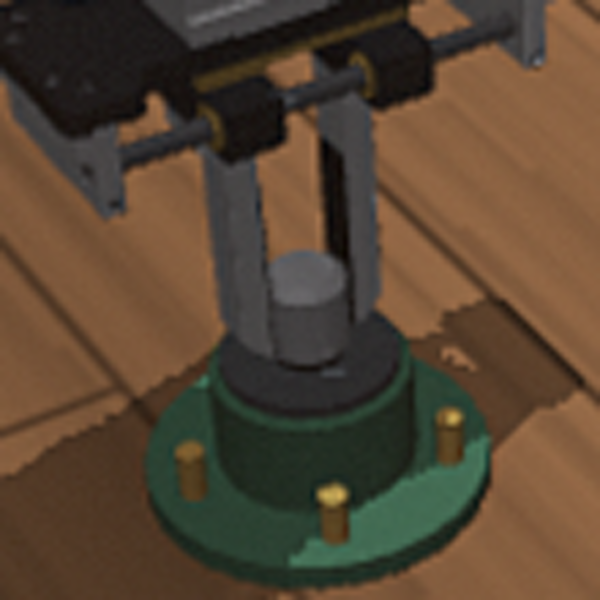

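The fingers hold the axle stub, at crop (308,300). The 13.6 N sideways force says the axle is about 2 mm nearer in x, so I'll regrip centred and a little lower.

Call:
jog_arm(
  deltas="0 0 0 0 40; -2 -2 2 0 40; -2 -2 3 0 40; -2 -2 3 0 25; -2 -2 3 0 25; -2 -2 3 0 25; -2 -2 3 0 25; -2 -2 3 0 25; -2 -2 3 0 25; -2 -2 3 0 25",
  squeeze=55,
)

```text
clock: 4.0
eef_pos: [573.0, 198.8, 76.4]
eef_rot: [3.141, -0.0, 1.573]
wrist_force: [5.9, -0.1, -3.6]
finger_gap: 29.4
```

Call:
jog_arm(
  deltas="0 0 -4 0 25; 0 0 -8 0 25; 0 0 -12 0 25; 0 0 -16 0 25; 0 0 -20 0 25; 0 0 -24 0 25; 0 0 -28 0 25; 0 0 -32 0 25; 0 0 -36 0 25; 0 0 -36 0 25",
)

```text
clock: 5.25
eef_pos: [572.9, 198.8, 109.6]
eef_rot: [-3.141, 0.0, 1.573]
wrist_force: [19.2, 4.2, -30.4]
finger_gap: 29.0
```

Call:
jog_arm(
  deltas="0 0 -1 0 25; 0 0 -2 0 25; 0 0 -3 0 25; 0 0 -4 0 25; 0 0 -4.5 0 25; 0 0 -5 0 25; 0 0 -5.5 0 25; 0 0 -5.5 0 25; 0 0 -5.5 0 25; 0 0 -5.5 0 25",
)

```text
clock: 6.5
eef_pos: [572.7, 198.6, 109.9]
eef_rot: [-3.138, 0.001, 1.573]
wrist_force: [44.9, 11.9, -77.8]
finger_gap: 29.6
```

Run:
```python
from h import *
s=manip.read_state();print(s['clock'],s['eef_pos'],s['wrist_force'],s['moment'],s['finger_gap'])
p=optics.camera("side")[0][:,:,::-1]
cv2.imwrite("pics/h3.png",cv2.resize(p[150:280,190:300],(660,780),interpolation=2)[:600+180][180:])
```

```text
6.5 [572.73029117 198.58981199 109.91766108] [ 44.92020515  11.91183274 -77.82676108] [ 2.13007292 -7.95458924  0.18602572] 29.586497652686663
```

View pics/h3.png

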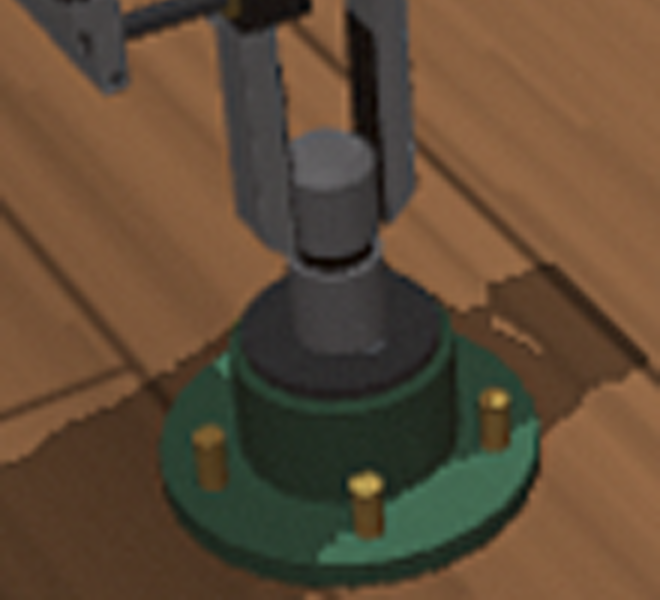

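Force rose to 78 N with a sideways part, after 33.5 mm of travel. The groove shows at crop (338,258) and the shaft meets the hub at about (340,348). I'll work out how high the axle really stands.

Run:
```python
from h import *
for f in("side0","top0"):
    n=f[:-1];P=cloud(n,np.load(f+".npy"));c=(573,198)
    r=np.hypot(P[...,0]-c[0],P[...,1]-c[1])
    q=P[r<9];q=q[q[:,2]>75];print(n,len(q),np.median(q[:,2]))
    q=P[(r>19)&(r<27)];q=q[(q[:,2]>45)&(q[:,2]<70)];print(len(q),np.median(q[:,2]))
p,d=optics.camera("side");P=cloud("side",d);r=np.hypot(P[...,0]-573,P[...,1]-198)
q=P[r<9];q=q[q[:,2]>75];print(len(q),np.median(q[:,2]))
q=P[(r>19)&(r<27)];q=q[(q[:,2]>45)&(q[:,2]<70)];print(len(q),np.median(q[:,2]))
for z in(58,86,88,92,96,119,120,126): 
    u,v=proj("side",(573,198,z)); print(z,(u-190)*6,(v-180)*6)
```

```text
side 42 92.71180706791611
151 57.17843079509732
top 74 94.00768535582455
273 58.614750150916315
56 125.38257960017303
162 57.10876111590973
58 331.9624602252205 316.32973086793726
86 325.8683849768713 246.31757883217676
88 325.42456421527226 241.21871717205676
92 324.5334348536919 230.9809236096287
96 323.6376245056671 220.68935225134703
119 318.3939972144784 160.4476230030894
120 318.1623631891324 157.7864814946093
126 316.7660427753953 141.7447699775629
```

The depth reading puts the axle top at 125.4 mm (58 + 68 = 126 expected). It started about 7 mm out, so 33.5 mm of travel put it on its stop. I'll relax the pull, open and rise.

Call:
jog_arm(
  deltas="0 0 2 0 25; 0 0 4 0 25; 0 0 6 0 25; 0 0 7 0 25; 0 0 7 0 60; 0 0 7 0 60; 0 0 7 0 60; 0 0 7 0 60; 0 0 -20 0 60; 0 0 -50 0 60",
)

```text
clock: 7.85
eef_pos: [572.5, 198.8, 168.4]
eef_rot: [-3.141, 0.0, 1.573]
wrist_force: [-0.7, 0.4, -0.3]
finger_gap: 60.3
```

Run:
```python
from h import *
s=manip.read_state();print(s['clock'],s['eef_pos'],s['eef_rot'],s['wrist_force'],s['moment'],s['finger_gap'])
p,d=optics.camera("side");P=cloud("side",d);r=np.hypot(P[...,0]-573,P[...,1]-198)
q=P[r<9];q=q[(q[:,2]>75)&(q[:,2]<140)];print(len(q),np.median(q[:,2]))
cv2.imwrite("pics/h4.png",cv2.resize(p[180:280,190:300,::-1],(660,600),interpolation=2))
```

```text
7.85 [572.52057136 198.79814502 168.41129713] [-3.14061463e+00  2.31918475e-04  1.57279926e+00] [-0.71816965  0.41488102 -0.32339636] [-0.04747012  0.05496015  0.01245136] 60.34724628718997
45 125.05631452380575
```

View pics/h4.png

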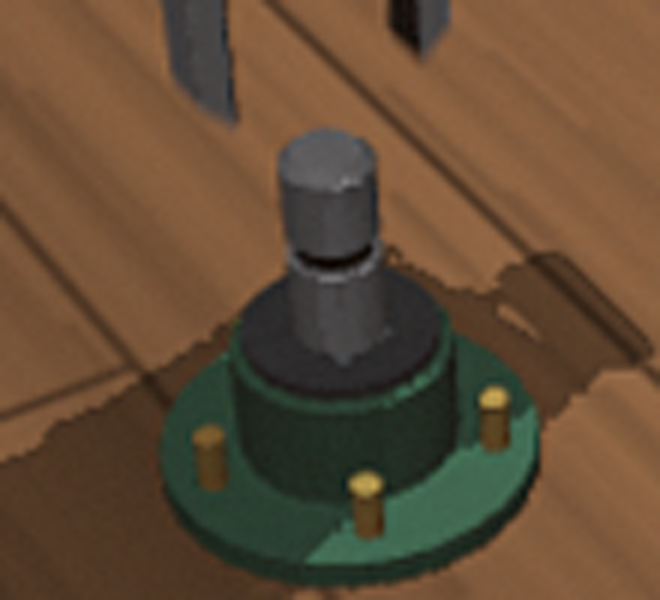

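The axle stands alone at its stop with the dark groove clear at crop (335,258). Next, the pliers.

Call:
jog_arm(
  deltas="0 0 -50 0.15 80; -50 -4 -70 0.3 80; -105 -9 -70 0.45 80; -160 -14 -70 0.6 80; -215 -18 -70 0.75 80; -270 -22 -70 0.9 80; -325 -26 -70 1.05 80; -380 -30 -70 1.2 80; -420 -34 -70 1.342 80; -420 -34 -70 1.342 80",
)

```text
clock: 9.15
eef_pos: [539.0, -223.5, 237.6]
eef_rot: [-3.141, 0.0, 0.226]
wrist_force: [0.5, 1.1, 0.4]
finger_gap: 80.1
```

Run:
```python
from h import *
s=manip.read_state();print(s['clock'],s['eef_pos'],s['eef_rot'],s['joints'],s['finger_gap'])
p={n:optics.camera(n)[0][:,:,::-1] for n in("side","top")}
cv2.imwrite("pics/p1.png",np.hstack([cv2.resize(p["side"][270:430,310:430],(450,600),interpolation=2),cv2.resize(p["top"][240:340,400:490],(350,389),interpolation=2)[:389].repeat(1,0) if False else cv2.copyMakeBorder(cv2.resize(p["top"][240:340,400:487],(348,400),interpolation=2),0,200,0,0,0)]))
print(proj("side",s['eef_pos']-[0,0,14]))
```

```text
9.15 [ 539.0079389  -223.45342507  237.60812732] [-3.14147010e+00  3.78557656e-04  2.26363793e-01] [-4.55702316e-01  3.62446745e-01  1.39584698e+00 -1.46057400e-04
  1.38367005e+00  8.88757440e-01] 80.11249285948658
[383.38118331 319.97828052]
```

View pics/p1.png

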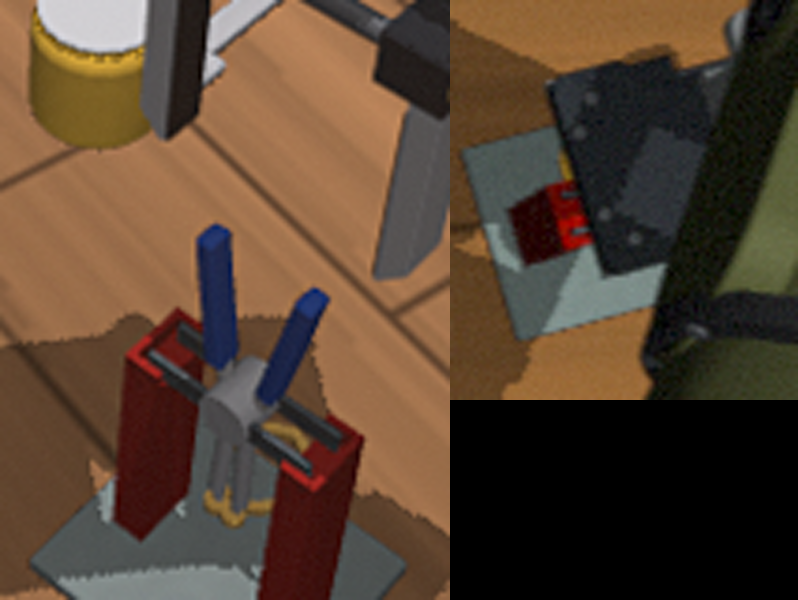

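The side view shows the fingertips straddling the handles, whose tops are at crop (214,232) and (315,297). There is clearance on both sides. I'll descend and touch lightly first to find the centre.

Call:
jog_arm(
  deltas="-1 -2 30 0 75; -1 -2 55 0 75; -1 -2 72 0 75; -1 -2 80 0 75; -1 -2 82 0 75; -1 -2 82 0 45; -1 -2 82 0 30; -1 -2 82 0 30; -1 -2 82 0 30; -1 -2 82 0 30",
  squeeze=4,
)

```text
clock: 10.5
eef_pos: [538.3, -219.7, 156.3]
eef_rot: [3.141, -0.0, 0.231]
wrist_force: [-0.1, -0.8, 2.3]
finger_gap: 48.6
```

Run:
```python
from h import *
s=manip.read_state();print(s['clock'],s['eef_pos'],s['wrist_force'],s['moment'],s['finger_gap'])
p,d=optics.camera("side")
cv2.imwrite("pics/p2.png",cv2.resize(p[300:450,310:430,::-1],(480,600),interpolation=2))
```

```text
10.5 [ 538.33008708 -219.68654939  156.25592286] [-0.08300961 -0.76763271  2.32776964] [-0.21622493  0.0831154   0.00265959] 48.63920317645701
```

View pics/p2.png

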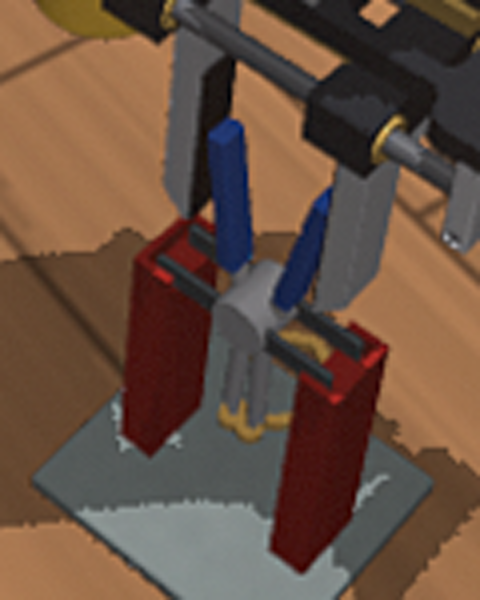

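Call:
jog_arm(
  deltas="0 1.5 0 0 30; 0 1.5 0 0 30; 0 1.5 0 0 30; 0 1.5 0 0 30; 0 1.5 0 0 30; 0 1.5 0 0 30; 0 1.5 0 0 30; 0 1.5 0 0 30; 0 1.5 0 0 30; 0 1.5 0 0 30",
)

```text
clock: 11.8
eef_pos: [538.5, -221.0, 156.0]
eef_rot: [-3.142, -0.0, 0.231]
wrist_force: [-1.3, 3.5, 3.8]
finger_gap: 48.7
```

Call:
jog_arm(
  deltas="0 -1 0 0 30; 0 -1 0 0 30; 0 -1 0 0 15; 0 -1 0 0 15; 0 -1 0 0 15; 0 -1 0 0 15; 0 -1 0 0 15; 0 -1 0 0 15; 0 -1 0 0 15; 0 -1 0 0 15",
  squeeze=35,
)

```text
clock: 13.05
eef_pos: [538.9, -220.6, 157.4]
eef_rot: [3.139, -0.002, 0.231]
wrist_force: [-1.2, 1.7, 14.0]
finger_gap: 23.1
```

Run:
```python
from h import *
s=manip.read_state();print(s['clock'],s['eef_pos'],s['wrist_force'],s['moment'],s['finger_gap'])
p,d=optics.camera("side")
cv2.imwrite("pics/p3.png",cv2.resize(p[300:450,310:430,::-1],(480,600),interpolation=2))
```

```text
13.05 [ 538.94730514 -220.63828262  157.4441439 ] [-1.18852247  1.65760625 13.96148074] [ 0.51747024  0.38914623 -0.0219382 ] 23.08868681211777
```

View pics/p3.png

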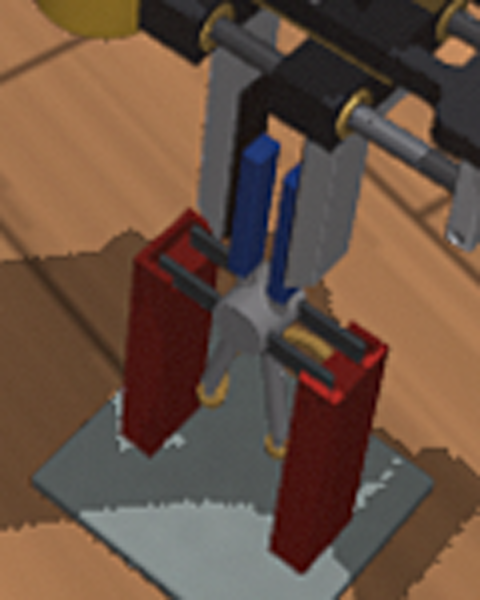

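Gap 23 mm: the handles are squeezed to the stop and the tips are apart, at crop (212,395) and (275,445). Now lift straight up.

Call:
jog_arm(
  deltas="0 0 -3 0 15; 0 0 -8 0 15; 0 0 -16 0 15; 0 0 -26 0 15; 0 0 -38 0 15; 0 0 -50 0 15; 0 0 -64 0 15; 0 0 -78 0 15; 0 0 -92 0 15; 0 0 -100 0 15",
)

```text
clock: 14.35
eef_pos: [538.4, -220.1, 257.1]
eef_rot: [3.141, -0.001, 0.231]
wrist_force: [1.0, -0.4, -1.3]
finger_gap: 23.0
```

Run:
```python
from h import *
s=manip.read_state();print(s['clock'],s['eef_pos'],s['wrist_force'],s['moment'],s['finger_gap'])
p,d=optics.camera("side");t,_=optics.camera("top")
cv2.imwrite("pics/p4.png",np.hstack([cv2.resize(p[250:400,310:430,::-1],(440,550),interpolation=2),cv2.resize(t[200:350,400:490,::-1],(330,550),interpolation=2)]))
```

```text
14.35 [ 538.4391685  -220.06140701  257.06005726] [ 0.97695506 -0.43722734 -1.3402856 ] [-0.02622948  0.10310573  0.01222517] 23.00020584123052
```

View pics/p4.png

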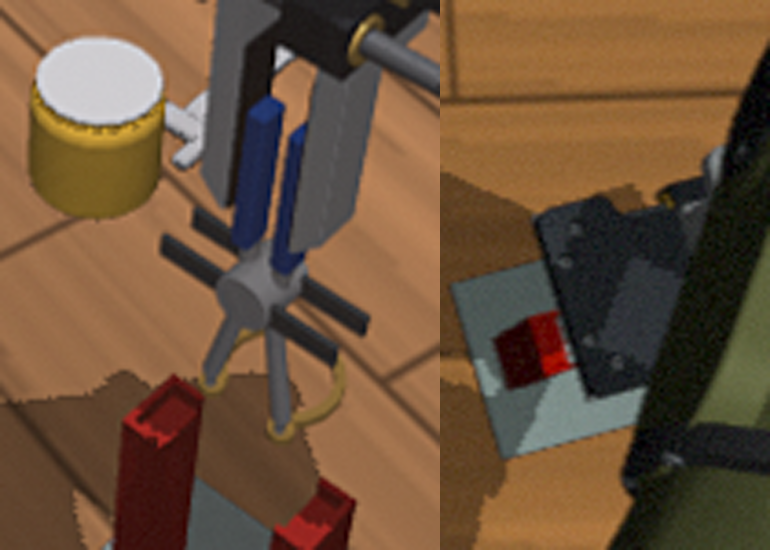

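The pliers are clear of the fork and upright, ring open beyond the tips (crop (212,383) and (282,432)), and the tin is untouched. Carry them at height toward the hub.

Call:
jog_arm(
  deltas="4 -15 0 0 15; 12 -45 0 0 15; 22 -82 0 0 15; 32 -120 0 0 15; 43 -158 0 0 15; 53 -196 0 0 15; 63 -234 0 0 15; 73 -270 0 0 15; 81 -300 0 0 15; 87 -323 0 0 15",
)

```text
clock: 15.7
eef_pos: [548.4, 116.5, 255.3]
eef_rot: [-3.141, 0.001, 0.232]
wrist_force: [0.0, -0.4, -2.4]
finger_gap: 23.2
```

Call:
jog_arm(
  deltas="5 -20 0 0 15; 10 -37 0 0 15; 14 -52 0 0 15; 17 -64 0 0 15; 19 -72 0 0 15; 20.5 -76 0 0 15; 20.5 -76 0 0 15; 20.5 -76 0 0 15; 20.5 -76 0 0 15; 20.5 -76 0 0 15",
)

```text
clock: 16.95
eef_pos: [551.7, 192.8, 256.0]
eef_rot: [-3.142, -0.0, 0.231]
wrist_force: [-0.3, 0.5, -1.4]
finger_gap: 23.0
```

Run:
```python
from h import *
s=manip.read_state();print(s['clock'],s['eef_pos'],s['eef_rot'],s['wrist_force'],s['moment'],s['finger_gap'])
p,d=optics.camera("side");t,_=optics.camera("top")
cv2.imwrite("side5.png",p[:,:,::-1]);cv2.imwrite("top5.png",t[:,:,::-1]);np.save("side5.npy",d)
cv2.imwrite("pics/r1.png",np.hstack([cv2.resize(p[140:290,190:300,::-1],(440,600),interpolation=2),cv2.resize(t[200:350,180:270,::-1],(360,600),interpolation=2)]))
```

```text
16.95 [551.72940713 192.83964544 256.01924062] [-3.14159017e+00 -1.47451997e-04  2.30506328e-01] [-0.30405501  0.52727974 -1.43164716] [-0.03203426  0.15574523 -0.0288658 ] 22.979235840487316
```

View pics/r1.png

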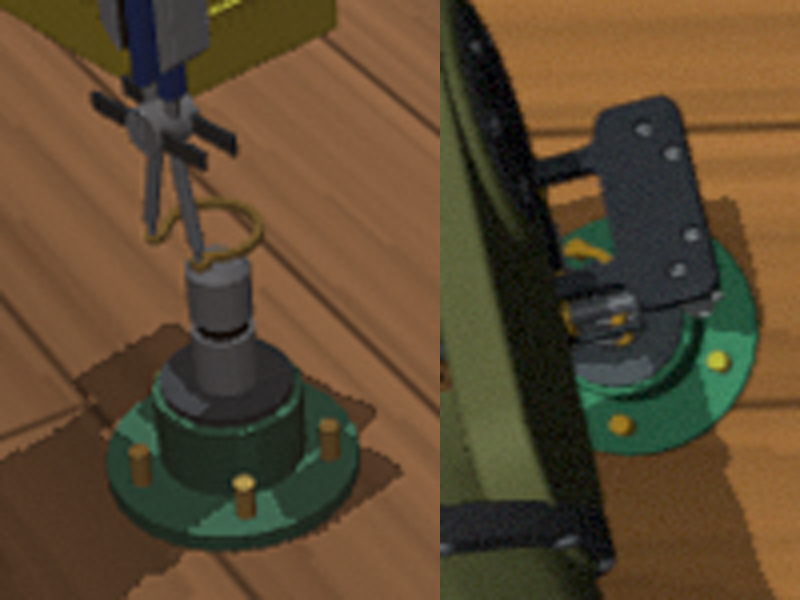

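The side view shows the open ring (right edge near crop (263,232), back near (215,202)) just above the axle top at (220,268). I'll fit the ring in this camera and compare it with the axle in the same camera.

```bash
cat > fit.py <<'E'
from h import *
from scipy.optimize import least_squares
def ringfit(im,d,box,x0,zfix=None,yaw=0.2313,show=None):
    hsv=cv2.cvtColor(im,cv2.COLOR_BGR2HSV)
    m=cv2.inRange(hsv,(14,90,60),(28,255,255));mm=np.zeros_like(m);a,b,c,e=box;mm[b:e,a:c]=m[b:e,a:c]
    v,u=np.nonzero(mm);px=np.c_[u,v].astype(float)
    P=cloud("side",d)[v,u];
    zz=np.median(P[:,2]);print("n",len(u),"depth z med",zz,np.percentile(P[:,2],[10,90]))
    th=yaw+np.linspace(-2.4,2.4,200)
    def f(c):
        z=zfix if zfix is not None else c[2]
        q=np.array([proj("side",(c[0]+21*np.cos(t),c[1]+21*np.sin(t),z)) for t in th])
        return np.linalg.norm(px[:,None]-q[None],axis=2).min(1)
    r=least_squares(f,x0[:2] if zfix is not None else x0,diff_step=1e-3,loss="soft_l1")
    if show:
        o=im.copy();o=cv2.resize(o[b-20:e+20,a-20:c+20],None,fx=6,fy=6,interpolation=2)
        for t in th:
            z=zfix if zfix is not None else r.x[2]
            q=(proj("side",(r.x[0]+21*np.cos(t),r.x[1]+21*np.sin(t),z))-[a-20,b-20]+.5)*6
            cv2.circle(o,tuple(int(k) for k in q),1,(0,0,255),-1)
        cv2.imwrite(show,o)
    return r.x,np.mean(r.fun)
E
python3 - <<'E'
from fit import *
im=cv2.imread("side5.png");d=np.load("side5.npy")
box=(222,186,262,212)
print(ringfit(im,d,box,[574,200,143.]))
print(ringfit(im,d,box,[574,200,143.],zfix=143,show="pics/fit1.png"))
# axle cylinder silhouette & top in same picture: gray top
P=cloud("side",d)
for lo,hi in((122,130),):
    s=(np.abs(P[...,0]-575)<20)&(np.abs(P[...,1]-199)<20)&(P[...,2]>100)&(P[...,2]<124);q=P[s];print(len(q))
    # cylinder axis fit (front surface radius 15)
    f=lambda c:np.hypot(q[:,0]-c[0],q[:,1]-c[1])-15
    r=least_squares(f,[575,200],loss="soft_l1");print(r.x,np.abs(r.fun).mean())
E
```

```text
n 274 depth z med 140.51933435155132 [ -1.81214991 144.01459275]
(array([518.88427486,  91.82193639, 222.68129509]), np.float64(2.819060355258598))
n 274 depth z med 140.51933435155132 [ -1.81214991 144.01459275]
(array([569.88990389, 194.73623266]), np.float64(3.1018079456024097))
202
[573.11930289 195.99912235] 1.2047452830458412
```

View pics/fit1.png

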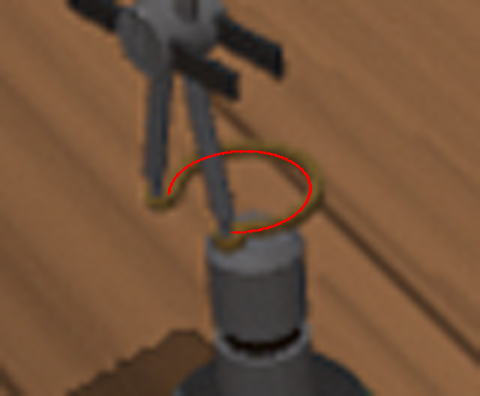

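The mask caught wood too, so the red fit sits about 1 px up and left of the ring. I'll filter by depth and refit.

```bash
python3 - <<'E'
import re
s=open('fit.py').read()
s=s.replace('v,u=np.nonzero(mm);px','PP=cloud("side",d)[...,2];mm[(PP<x0[2]-13)|(PP>x0[2]+13)]=0;v,u=np.nonzero(mm);px')
open('fit.py','w').write(s)
E
python3 - <<'E'
from fit import *
im=cv2.imread("side5.png");d=np.load("side5.npy")
box=(222,186,262,212)
print(ringfit(im,d,box,[574,200,143.]))
print(ringfit(im,d,box,[574,200,143.],zfix=143,show="pics/fit2.png"))
print(ringfit(im,d,box,[574,200,141.],zfix=141))
# axle top face silhouette in image: fit circle r=15 at z=122 & r=11 at 126, show overlay for candidate
o=cv2.resize(im[190:290,200:300],None,fx=6,fy=6,interpolation=2)
for (x,y),col in(((573.1,198.2),(0,0,255)),((576.7,199.7),(0,255,0))):
    for z,R in((122,15),(58,15),(58,36)):
        for t in np.linspace(0,6.28,150):
            q=(proj("side",(x+R*np.cos(t),y+R*np.sin(t),z))-[200,190]+.5)*6;cv2.circle(o,(int(q[0]),int(q[1])),1,col,-1)
cv2.imwrite("pics/fit3.png",o)
E
```

```text
n 156 depth z med 142.79404856131305 [140.0213874  144.28208011]
(array([550.90302215, 155.68675368, 172.7141124 ]), np.float64(1.103072023632235))
n 156 depth z med 142.79404856131305 [140.0213874  144.28208011]
(array([569.85102599, 194.07109826]), np.float64(1.1610129071403945))
n 156 depth z med 142.79404856131305 [140.0213874  144.28208011]
(array([571.0884548 , 196.58797838]), np.float64(1.1706872814733025))
```

View pics/fit2.png

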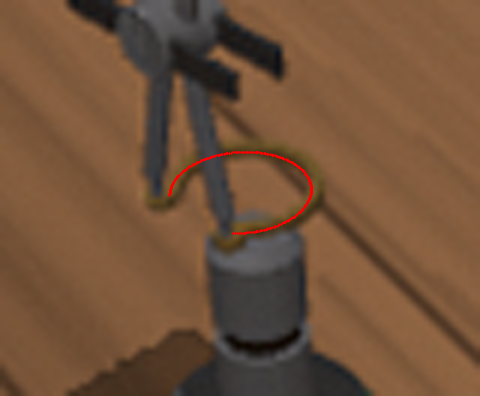

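View pics/fit3.png

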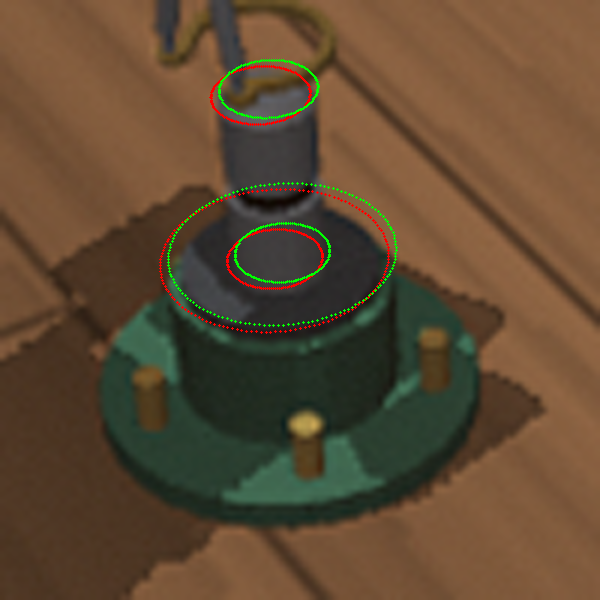

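Both overlays sit about 2–3 px above the real hub rim and axle top, so the side camera has a local pixel offset. I'll calibrate it on the stud tops at overlay (151,377), (306,424) and (434,338), and the axle edges at (222,130) and (318,130).

Run:
```python
from h import *
k=4.4444
st=np.array([(530,76),(655,80),(686,202),(577,272),(481,194)],float)
uv=np.c_[185+(st[:,0]-400)/k,245+st[:,1]/k]
P=np.array([back("top",u,v,32) for u,v in uv]);P=P-P.mean(0)
for p in P:
    X=p+[573.1,198.2,32];u,v=proj("side",X);print((u-200+.5)*6,(v-190+.5)*6)
for z in (122,116,88,92,58):
    u,v=proj("side",(573.1,198.2,z));print(z,(u-200+.5)*6,(v-190+.5)*6, "px/mm*6",6*537.6/ (C["side"]["R"]@np.array([573,198,z])+C["side"]["t"])[2])
im=cv2.imread("side5.png")
cv2.imwrite("pics/z1.png",cv2.resize(im[180:250,215:275],None,fx=8.5,fy=8.5,interpolation=2))
```

```text
350.1699562999619 237.59196846930212
428.4827555572281 332.03495638218624
299.36922912039654 419.08971254506605
142.8055863659671 369.0974752137257
179.73156093003303 258.9185282722923
122 260.6692086645408 95.02285971847124 px/mm*6 3.2875884412464096
116 262.0579721603923 110.97814422955702 px/mm*6 3.2744641352288806
88 268.3949643995966 183.78284742278862 px/mm*6 3.2145775443648734
92 267.50390607751564 173.54561906299426 px/mm*6 3.222998306312671
58 274.9323629572821 258.8899871638771 px/mm*6 3.15279743890231
```

View pics/z1.png

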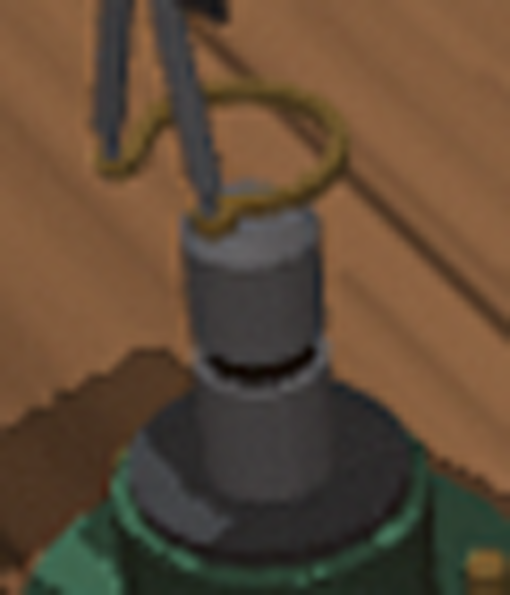

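Run:
```python
from h import *
from scipy.optimize import least_squares
pts=np.array([(338,140),(325,172),(295,195),(260,206),(320,110),(285,92),(250,88),(215,92)],float)
px=np.array([215,180])+pts/8.5-.5-np.array([1.1,1.1])
for z in(140,142.5,145):
    X=np.array([back("side",u,v,z)[:2] for u,v in px])
    for R in (None,21):
        f=(lambda c:np.hypot(*(X-c[:2]).T)-(R or c[2]))
        r=least_squares(f,[575,200,21.]);print(z,R,r.x,np.round(r.fun,1))
s=np.array([551.7,192.8]);print("nominal",s+22*np.array([np.cos(.2313),np.sin(.2313)]))
# plier pivot (center of round boss, x=-10 face) etc: plates ends
```

```text
140 None [573.46535735 203.52885961  22.17211737] [-0.2 -0.4  0.1  0.2  0.   0.6  0.2 -0.6]
140 21 [574.90854108 203.14238131  21.        ] [-0.5 -0.3  0.8  1.5 -0.2  0.8  0.9  0.6]
142.5 None [571.89865784 200.28318917  22.07362266] [-0.2 -0.4  0.1  0.2  0.   0.6  0.2 -0.6]
142.5 21 [573.22469712 199.92769946  21.        ] [-0.5 -0.3  0.8  1.4 -0.2  0.8  0.8  0.5]
145 None [570.33195853 197.0375184   21.97512781] [-0.2 -0.4  0.1  0.2  0.   0.6  0.2 -0.6]
145 21 [571.54009227 196.71328641  21.        ] [-0.5 -0.3  0.7  1.3 -0.2  0.7  0.7  0.4]
nominal [573.11412243 197.84334813]
```

The fit agrees with the nominal ring centre (573.1, 197.8) to within about 1–2 mm of the axle (573.1, 198.2). Lower to just above the axle end and check.

Call:
jog_arm(
  deltas="0 0 3 0 15; 0 0 6 0 15; 0 0 9 0 15; 0 0 11 0 15; 0 0 12 0 15; 0 0 12 0 15; 0 0 12 0 15; 0 0 12 0 15; 0 0 12 0 15; 0 0 12 0 15",
)

```text
clock: 18.3
eef_pos: [551.7, 193.0, 244.0]
eef_rot: [3.142, -0.0, 0.231]
wrist_force: [0.2, -0.4, -1.1]
finger_gap: 23.0
```

Run:
```python
from h import *
s=manip.read_state();print(s['clock'],s['eef_pos'],s['eef_rot'],s['wrist_force'],s['moment'],s['finger_gap'])
p,d=optics.camera("side");p=p[:,:,::-1];t=optics.camera("top")[0][:,:,::-1]
cv2.imwrite("side6.png",p);np.save("side6.npy",d)
cv2.imwrite("pics/z2.png",cv2.resize(p[180:250,215:275],None,fx=8.5,fy=8.5,interpolation=2))
cv2.imwrite("pics/z2t.png",cv2.resize(t[245:315,195:265],None,fx=8,fy=8,interpolation=2))
```

```text
18.3 [551.68993067 193.0278164  243.97118786] [ 3.14156214e+00 -6.57486324e-05  2.30854653e-01] [ 0.17610571 -0.38346499 -1.06454324] [0.00351667 0.12736114 0.02701292] 22.969192517134843
```

View pics/z2.png

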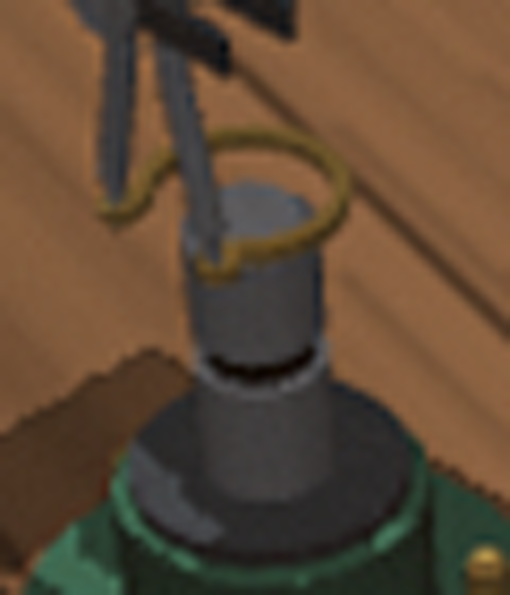

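View pics/z2t.png

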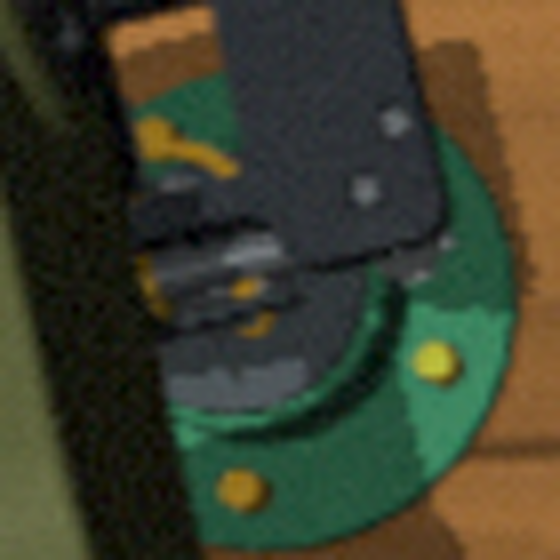

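The ring encircles the axle line: its centre is at about crop (245,193) and the axle's axis at that height at about (247,193). The jaws are clear. Slide down most of the way.

Call:
jog_arm(
  deltas="0 0 2 0 15; 0 0 4 0 15; 0 0 6 0 15; 0 0 8 0 15; 0 0 10 0 15; 0 0 12 0 15; 0 0 14 0 15; 0 0 15 0 15; 0 0 15 0 15; 0 0 15 0 15",
)

```text
clock: 19.65
eef_pos: [551.7, 193.0, 229.0]
eef_rot: [3.142, -0.0, 0.231]
wrist_force: [-0.1, -0.3, -2.1]
finger_gap: 23.2
```

Call:
jog_arm(
  deltas="0 0 3 0 15; 0 0 6 0 15; 0 0 9 0 15; 0 0 12 0 15; 0 0 15 0 15; 0 0 17 0 15; 0 0 19 0 15; 0 0 20 0 15; 0 0 20 0 15; 0 0 20 0 15",
)

```text
clock: 20.9
eef_pos: [551.7, 193.0, 209.0]
eef_rot: [-3.142, -0.0, 0.231]
wrist_force: [0.3, -0.2, -1.3]
finger_gap: 23.2
```

Run:
```python
from h import *
s=manip.read_state();print(s['clock'],s['eef_pos'],s['eef_rot'],s['wrist_force'],s['moment'],s['finger_gap'])
p,d=optics.camera("side");p=p[:,:,::-1]
cv2.imwrite("side7.png",p);np.save("side7.npy",d)
cv2.imwrite("pics/z3.png",cv2.resize(p[180:250,215:275],None,fx=8.5,fy=8.5,interpolation=2))
P=cloud("side",d);r=np.hypot(P[...,0]-573,P[...,1]-198);q=P[r<9];q=q[(q[:,2]>100)&(q[:,2]<140)];print(len(q),np.median(q[:,2]))
```

```text
20.9 [551.71109269 193.02837023 209.04966552] [-3.14157794e+00 -1.54756101e-04  2.30776676e-01] [ 0.30968227 -0.23280414 -1.33194201] [-0.04786579  0.17024151  0.02849353] 23.229348848101562
29 125.17122882633191
```

View pics/z3.png

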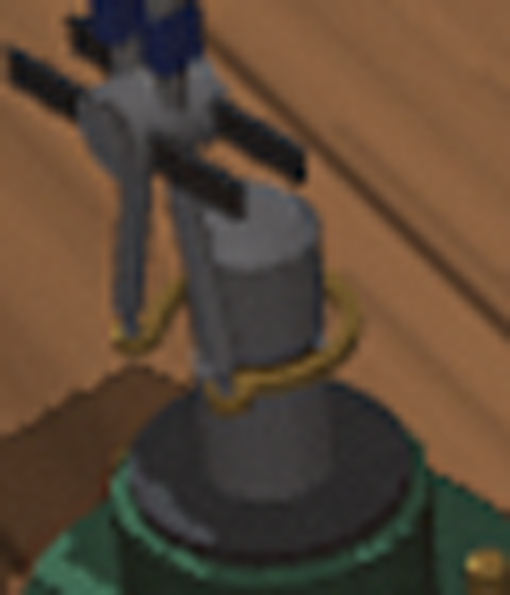

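The ring is around the axle just above the groove, its front at crop (290,373). Forces are unchanged, and the axle top is still at 125.2 (same reading). I'll measure the ring's height more closely.

Run:
```python
from h import *
for k,tz in(("5",256.02),("6",243.97),("7",209.05)):
    im=cv2.imread(f"side{k}.png");d=np.load(f"side{k}.npy");P=cloud("side",d)
    hsv=cv2.cvtColor(im,cv2.COLOR_BGR2HSV);m=cv2.inRange(hsv,(14,90,60),(28,255,255))>0
    r=np.hypot(P[...,0]-573,P[...,1]-198)
    q=P[m&(r<30)&(P[...,2]>75)&(np.abs(P[...,2]-(tz-113))<9)]
    f=q[(q[:,0]*.58+q[:,1]*.81)<(573*.58+198*.81)-8]; b=q[(q[:,0]*.58+q[:,1]*.81)>(573*.58+198*.81)+8]
    print(k,len(q),np.round(np.percentile(q[:,2],[5,25,50,75,95])-tz,1),"front",len(f),np.median(f[:,2])-tz,"back",len(b),np.median(b[:,2])-tz if len(b) else 0)
    # plates: dark pixels around pivot
    g=im.max(2)<60; piv=np.array([551.7,193.]);rr=np.hypot(P[...,0]-piv[0],P[...,1]-piv[1])
    q=P[g&(rr<40)&(np.abs(P[...,2]-(tz-47))<12)];print(" plates",len(q),np.round(np.percentile(q[:,2],[5,25,50,75,95])-tz,1), q.mean(0)[:2])
```

```text
5 148 [-116.6 -114.6 -113.3 -112.4 -111.3] front 59 -113.11881332945623 back 51 -113.68891985446129
 plates 188 [-51.8 -49.2 -46.3 -44.3 -42.2] [551.06864608 183.87515952]
6 145 [-116.3 -114.4 -113.4 -112.4 -111.3] front 64 -113.38713327961509 back 50 -113.64073568565513
 plates 184 [-51.2 -48.5 -46.2 -44.1 -41.8] [550.61684041 184.14323891]
7 112 [-117.5 -114.5 -113.3 -112.2 -111.1] front 68 -113.37144188838374 back 13 -114.3532833512014
 plates 170 [-52.  -48.8 -46.  -44.1 -40.8] [550.20442924 182.83290694]
```

Call:
jog_arm(
  deltas="0 0 1 0 15; 0 0 2 0 15; 0 0 3 0 15; 0 0 4 0 15; 0 0 4.5 0 15; 0 0 4.5 0 15; 0 0 4.5 0 15; 0 0 4.5 0 15; 0 0 4.5 0 15; 0 0 4.5 0 15",
)

```text
clock: 22.2
eef_pos: [551.7, 193.0, 204.4]
eef_rot: [3.142, 0.0, 0.231]
wrist_force: [-0.3, 1.1, -2.0]
finger_gap: 22.8
```

Run:
```python
from h import *
s=manip.read_state();print(s['clock'],s['eef_pos'],s['eef_rot'],s['wrist_force'],s['moment'],s['finger_gap'])
p,d=optics.camera("side");p=p[:,:,::-1]
cv2.imwrite("side8.png",p);np.save("side8.npy",d)
o=cv2.resize(p[185:245,215:275],None,fx=10,fy=10,interpolation=2)
cv2.imwrite("pics/z4.png",o)
P=cloud("side",d);r=np.hypot(P[...,0]-573,P[...,1]-198);q=P[r<9];q=q[(q[:,2]>100)&(q[:,2]<140)];print(len(q),np.median(q[:,2]))
o=cv2.resize(cv2.imread("side4.png")[185:245,215:275] if False else o,None,fx=1,fy=1)
for z,R,col in((90,23,(0,0,255)),(94,23,(0,255,0)),(94,19,(255,0,0)),(126,11,(255,255,0))):
    for t in np.linspace(0,6.28,300):
        q=(proj("side",(573.1+R*np.cos(t),198.2+R*np.sin(t),z))+[1.1,1.1]-[215,185]+.5)*10;cv2.circle(o,(int(q[0]),int(q[1])),1,col,-1)
cv2.imwrite("pics/z4o.png",o)
```

```text
22.2 [551.67136798 193.01251538 204.44935574] [3.14155800e+00 3.59186025e-05 2.30806603e-01] [-0.26471156  1.08735358 -2.04498203] [ 0.02280028  0.20469294 -0.00380299] 22.788423146434553
21 124.58027499575972
```

View pics/z4.png

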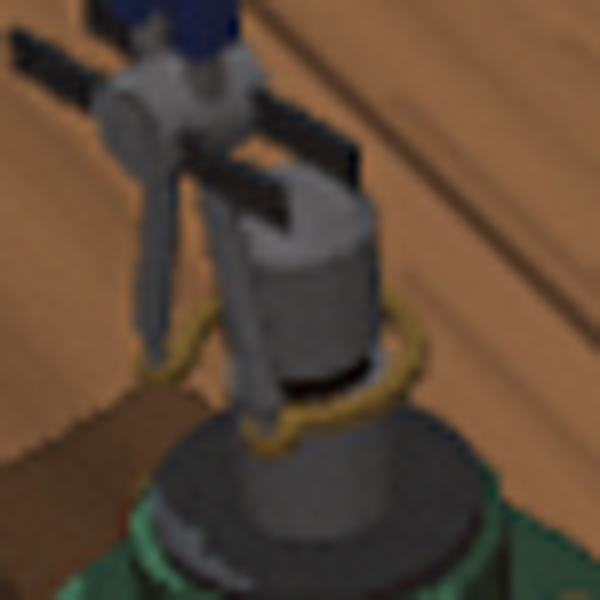

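View pics/z4o.png

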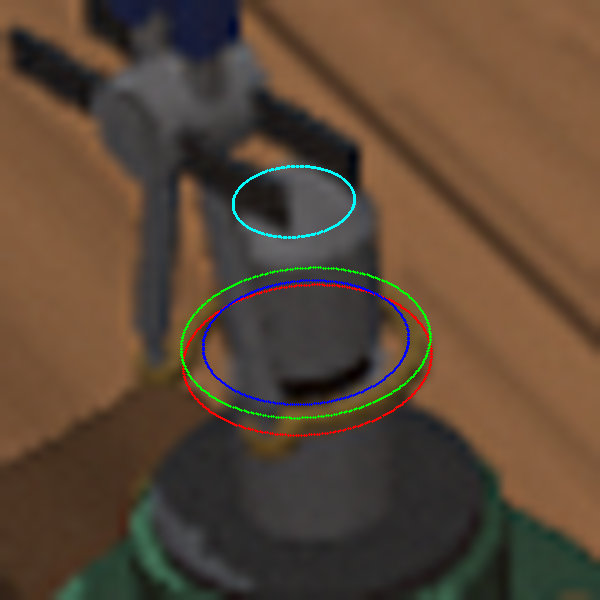

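The ring's outline falls between the z=90 and z=94 overlays (right edge (430,345), front edge about (310,428)). That puts it level with the dark groove at (325,380), with the axle and groove where they were before. The gap is 22.8 mm, so it is fully squeezed, and there are no contact forces. I'll do one bystander check, then sign off.

Run:
```python
from h import *
a=cv2.imread("pics/side0.png");b=cv2.imread("side8.png")
for nm,(x0,y0,x1,y1) in dict(tin=(312,255,362,312),bearing=(222,332,268,372),spanner=(355,238,415,296)).items():
    g=[cv2.cvtColor(i[y0:y1,x0:x1],cv2.COLOR_BGR2GRAY).astype(np.float32) for i in(a,b)]
    print(nm,cv2.phaseCorrelate(g[0],g[1],cv2.createHanningWindow(g[0].shape[::-1],cv2.CV_32F)))
s=manip.read_state();print(s['clock'],s['eef_pos'],s['wrist_force'],s['finger_gap'])
workorder.sign_off()
```

```text
tin ((-0.021734275777131273, 0.005612524255223406), 1.01569939661026)
bearing ((-0.06651044373542447, 0.012130786715268016), 0.9786352548748255)
spanner ((0.12013204714541104, -0.03206935065370331), 0.9865395299593608)
22.25 [551.67534556 193.01565903 204.47195985] [-0.15674305 -0.77844041 -0.89994162] 23.251908485206616
the job is handed in; nothing more can be done
```

The job is handed in at 22.3 s. The axle is drawn up to its stop, and the gripper alone is holding the pliers upright and fully squeezed, with the spread ring around the groove.

**Final checks**
- **Axle:** it started about 7 mm out of the hub and came up another 33.5 mm to a hard stop. The top read about 125 mm by depth, against 126 mm expected with a camera bias of about −1 mm. My pull peaked at 78 N at the wrist, under the 120 N limit.
- **Pliers:** the gripper gap is about 23 mm (24 mm is given for the stop), so the handles are squeezed all the way. The wrist carries only about the pliers' weight.
- **Ring:** it is centred on the axle to about 1 mm in the side view, and I felt no contact on the way down.
- **Ring height:** it reads about 92 mm, level with the groove. My estimates of the ring's offset from the gripper disagreed by about 1.5 mm, so I used a value in between. The picture overlay fits that to about 1 mm.
- **Tin, bearing and spanner:** none moved, to within 0.15 px in the side view.

**What disagreed**
- **Side camera:** it was off by about 1.1 px near the hub. I corrected this using the studs and the gripped axle.
- **Axle top:** the last depth reading was 124.6 mm, on few pixels because the pliers partly hid it. The groove's place in the picture had not changed.

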